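# Try the refitted roller catch of the eyewear cabinet

### The arm

A 6-joint arm with a two-finger parallel gripper is mounted at the origin on the work surface. World frame = base frame: x ahead of the robot, y to its left, z up, the work surface at z = 0. Lengths are in m, angles in rad, forces in N, time in s.
With the tool pointing down it reaches from about 0.325 to 0.9 m from the base axis. Payload 6.1 kg.
Tool frame: the origin (TCP) lies at the very end of the fingers, on their centre line; the grasp point (between the pads) lies 19 mm behind it; z points along the fingers, y is the line along which they close (so a half turn about z gives the same grasp; the last joint's range is limited). The gripper opens to 87 mm and grips with 3 to 60 N. Pads are 19 mm wide; open, the fingers measure 117 mm over their backs; the gripper's body (75 mm by 190 mm) begins 51 mm behind the grasp point.
Start: joints at [-1.288, 0.22, 1.526, -0, 1.395, -0.126], TCP at [0.248, -0.573, 0.191] pointing down, gripper open.
Joint ranges: [-2.98, 2.98], [-0.91, 2.08], [0.09, 2.57], [-1.24, 4.39], [0.2, 2.65], [-2.68, 2.68]. Speed limits (rad/s): [2.57, 2.57, 3.01, 3.14, 3.14, 3.14].

### API

Orientations are given as a unit quaternion [x, y, z, w].
In Python, from workcell import * gives the robot as it stands.
- The arm moves only by the tool move_arm, never from a script. Its argument "motion" is a list that holds one entry, the list of rows, each a list of 7 numbers: the shift along the tool's x, y, z in m, then the turn, a rotation vector about the tool's x, y, z in rad, then the opening, from 0 (shut) to 1 (fully open). In form: [[[x, y, z, ax, ay, az, gripper], ...]]. A call has 1 to 20 rows; each row shifts and turns the commanded pose from where the row before left it, along the tool's axes as they then stand; what a row does not reach is not made up. A row lasts 1/10 s, in which the tool goes at most 50 mm and 8.59 degrees, less where a joint would pass 70% of its speed; a pose out of reach is approached as far as the arm can. A call is refused whole if a number of a shift passes 0.05 or a number of a turn 0.15, either way. A call with a gripper value outside its range is refused whole. The fingers move at their own pace and stop on an object; "force" is the grip in N (left out, the last holds). Time passes only in rows, so rows that do not move let the fingers close. It gives the time, the measured TCP pose, the force, the opening and the grip force at its end, in the units of the state.
- get_state(): the state, without advancing time (a new reading comes with each control period).
- grab_frame(name): name is "scene" or "top" or "wrist"; returns (picture, depth): 400x640x3 uint8, red, green, blue; 400x640 float32, m along the optical axis (not along the pixel's ray), 0 where there is no reading.
- calibration(name): a dict with "K" (3x3 intrinsics, pixels), "world_to_cam" (4x4, takes a point from world to camera coordinates). Camera axes: x right, y up, looking along -z (the intrinsics and any distortion apply to the point x, -y, -z); pixel columns grow to the right and rows downward; lengths in m; the calibration is good to about 2 mm. The wrist camera is an equidistant fisheye: a pixel r from the principal point sees the ray r / f radians off the axis. A picture is of the moment at which its call begins: read the wrist's pose just before it. calibration takes no time and is no camera call; for the wrist camera it gives the pose at the moment of the call.
- sign_off(): hands the job in; it is judged then, once.
The state is a dict: "t": time; "joint_pos": joint angles; "joint_vel": joint speeds; "tau": joint torques, N m; "eef_pos": TCP position; "ee_rot": TCP orientation; "wrist_force": force on the tool from outside, world axes, zero at the start; "wrist_torque": the same for the moment, N m; "opening": finger opening in m; "finger_force": force on a finger pad.
Only numpy, scipy, OpenCV 4.12 (cv2) and the standard library are available. Lean on these libraries where they do the work, as an engineer would, in place of code of your own. Each camera call takes 0.05 s, during which the arm holds its last target. There are 200 camera calls.

### The job

The roller catch of the eyewear cabinet has just been refitted, so try it out: push the orange door gently until it snaps shut, without ramming it into the buffer behind it, and take your hand off so that the catch alone holds it. Then pull the door back open through the catch and leave it standing wide open, well past 60 degrees, ready for stocking; leave everything else on the table where it is.

Things in the scene. Friction and masses are not known exactly. Their poses are not given: they have to be found in the camera images.
- cabinet: Grey eyewear cabinet standing fixed on the table, 160 deep (its x) x 240 wide (its y) x 240 mm tall; origin under its centre, z up. Its front, with the orange door, faces its own -x. Its top board is cut back, beginning 50 mm behind the front, so there is room above the handle; the 12 mm side walls run to the front at full height (inner face 68 mm beyond the middle of the handle bar).
- door (a joint): Angle of the orange inset door in rad, about an upright hinge on the cabinet's left (+y) side, growing as it opens towards the cabinet's -x. At 0 the door lies parallel to the cabinet's front; it is shut somewhere between -0.1 and +0.1, depending on where the catch inside has been set. Full swing 1.7. The hinge has light friction, so the door stays where it is left. It has no spring other than the catch.
- door_hinge (a point): Point on the hinge axis at the height of the handle bar (208 mm above the table, 32 mm below the cabinet's top). Axes turn with the door: its z is up, the panel (14 mm thick, 206 mm wide, 210 mm tall) runs from here along the door's -y, the outer face looks along the door's -x and lies 7 mm out.
- door_handle (a point): Middle of the dark steel handle bar: level, round, 12 mm thick, 80 mm long along the door's y, legs at its two ends going back to the door; 30 mm of clear gap or more between bar and door. In the door's axes it lies at (-49, -145, 0) mm from door_hinge. Axes as the door's. It can be pinched from above, one finger behind the bar.
- roller (a joint): How far the sprung roller of the catch (inside, under the cabinet's top, out of sight) is pushed up, in m: 0 when free, up to about 0.0035 while the ridge on the door's tongue passes under it, about 0.001 with the door caught. Passing it takes about 6 to 9 N at the handle, either way. The door touches the roller 11 mm before home and the resistance is spent 5 mm before home (at the tongue, 180 mm from the hinge); from there the roller draws the door home by itself.
- buffer (a joint): How far the rubber buffer behind the door's tongue, in the same unit as the roller, is compressed, in m: 0 while the door does not touch it, about 0.001 with the door caught and left alone. 5 N per mm, at 180 mm from the hinge; it is damaged beyond 0.003 (reached with about 15 N of push at the handle once the door is past the roller). The unit has been set anywhere within +-16 mm in depth, which cannot be seen.
- glasses: Bystander: black wire spectacles, 120 mm wide, 135 mm long; origin under their middle
- navy_case: Bystander: navy hard spectacle case 160 x 65 x 45 mm; origin under its centre
- olive_case: Bystander: olive hard spectacle case 150 x 60 x 40 mm; origin under its centre
- cleaner: Bystander: white spray bottle with blue cap, 40 mm across, 120 mm tall; origin under its centre
- flask: Bystander: dark drinking flask, 68 mm across, 200 mm tall; origin under its centre
- driver: Bystander: small screwdriver with a red handle, 150 mm long; origin under its middle

How it is judged:
On the way:
1. the door is shut, drawn against its buffer by the catch, with nothing of the robot touching anything (value of joint buffer above 0.0002 m and value of joint roller below 0.002 m and contact force between each of the fingers, the arm and anything else below 0.3 N), for 0.3 s.
At the end, for the whole second after the job is handed in: The door has been shut on its catch and let go (buffer compressed more than 0.2 mm, roller less than 2 mm up, for 0.3 s), and now stands open by more than 1.1 rad (63 degrees), at rest (value of joint door above 1.1 rad and velocity of joint door between -0.05 and 0.05 rad/s); the robot touches nothing.
It fails at once if the buffer is squashed by more than 3 mm (15 N) (value of joint buffer above 0.003 m).
It fails at once if a bystander is moved by more than 20 mm (distance of any of glasses, navy_case, olive_case, cleaner, flask, driver from where it was at the start of the episode above 0.02 m).
It also fails if it takes over 64 s, if anything falls off the work surface, if the arm or the gripper's body presses on something with over 40 N, if the wrist force passes 120 N, or if a joint passes its speed limit or range.

## Working session

There is one attempt and no reset: what is moved stays moved. The work goes in short steps, Python scripts to look and compute and a tool call to move; the robot and the scene stay as the last step left them, time stands still between calls to the robot, and variables do not carry over. Pictures are saved under pics/ and viewed, at most 10 in all, crops included, and the job is handed in when it is done.

Besides the shell and the picture viewer there is one more tool, called as name(argument=value, ...) on one line, values as JSON. move_arm: Moves the arm, as the interface text tells. Its arguments: {"type":"object","properties":{"motion":{"type":"array"},"force":{"type":"number"}},"required":["motion"]}

```bash
mkdir -p pics; python3 - <<'E'
from workcell import *
import cv2,numpy as np
s=get_state();print(s['t'],s['eef_pos'],s['ee_rot'],s['opening'])
for n in("scene","top"):
    p,d=grab_frame(n);cv2.imwrite(f'pics/{n}.png',p[...,::-1]);np.savez(f'{n}.npz',p=p,d=d,K=calibration(n)["K"],T=calibration(n)["world_to_cam"])
    print(n,calibration(n)["K"],np.linalg.inv(calibration(n)["world_to_cam"])[:3,3])
E
```

```text
0.0 [ 0.24827264 -0.57282475  0.18974699] [ 9.79179432e-01  2.02994336e-01 -6.59788978e-05 -9.66618367e-04] 0.08690319260457546
scene [[424.22971606   0.         321.6716489 ]
 [  0.         424.22971606 192.42323886]
 [  0.           0.           1.        ]] [1.27253549 0.7079281  1.15004085]
top [[480.90848294   0.         317.75075097]
 [  0.         480.90848294 198.37611118]
 [  0.           0.           1.        ]] [ 0.39819624 -0.07229972  1.43947706]
```

View pics/scene.png

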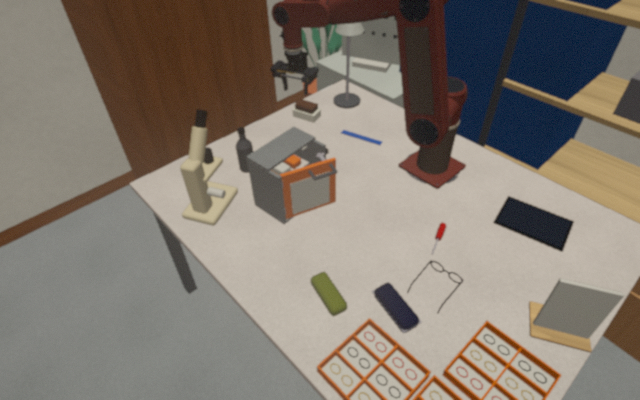

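View pics/top.png

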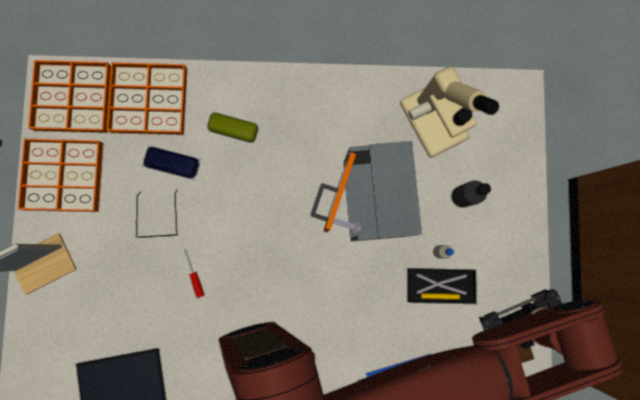

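The top view shows the cabinet at about (385,190), facing image left (world +y). The orange door runs from its hinge at (352,153) to its free end at (328,230), and the handle frame is near (325,203). I'll turn these into world points next.

```bash
cat > h.py <<'E'
import numpy as np,cv2
def cloud(f):
    z=np.load(f);d=z['d'];K=z['K'];v,u=np.mgrid[:400,:640]
    x=(u-K[0,2])/K[0,0]*d;y=-(v-K[1,2])/K[1,1]*d
    P=np.stack([x,y,-d,np.ones_like(d)],-1)@np.linalg.inv(z['T']).T
    return z['p'],P[...,:3],d>0
E
python3 - <<'E'
from h import *
p,P,ok=cloud('top.npz')
h=cv2.cvtColor(p,cv2.COLOR_RGB2HSV).astype(int)
reg=np.zeros((400,640),bool);reg[130:255,300:430]=1
print('table z',np.median(P[300:320,250:300,2]))
m=reg&ok&(h[...,0]<20)&(h[...,1]>150)&(h[...,2]>120)
Z=P[m];top=Z[Z[:,2]>0.19];print('orange',len(top),np.percentile(top[:,2],[5,50,95]))
l=cv2.fitLine(top[:,:2].astype(np.float32),cv2.DIST_HUBER,0,.01,.01).ravel();
t=(top[:,:2]-l[2:])@l[:2];print(l,'ends',l[2:]+l[:2]*t.min(),l[2:]+l[:2]*t.max(),np.std((top[:,:2]-l[2:])@[-l[1],l[0]]))
c=reg&ok&(P[...,2]>.228)&(P[...,2]<.255)&(h[...,1]<90)
r=cv2.minAreaRect(P[c][:,:2].astype(np.float32));print('cab',r,cv2.boxPoints(r),np.median(P[c][:,2]))
k=reg&ok&(P[...,2]>.18)&(P[...,2]<.225)&(h[...,2]<110)&(h[...,1]<120)
k[:, 341:]=0
Hn=P[k];print('handle',len(Hn),np.percentile(Hn[:,2],[5,50,95]));
v,u=np.nonzero(k)
r=cv2.minAreaRect(Hn[:,:2].astype(np.float32));print(cv2.boxPoints(r))
for n,(a,b,cc,dd) in {'scene':(0,0,0,0)}.items():pass
big=cv2.resize(p[130:260,295:435,::-1],None,fx=5,fy=5,interpolation=cv2.INTER_CUBIC)[:600];cv2.imwrite('pics/crop.png',big)
E
```

```text
table z -0.0009116147282922649
orange 405 [0.22052259 0.22442232 0.22794333]
[ 0.9531911  -0.30236858  0.54975617 -0.15250355] ends [ 0.45133151 -0.12128156] [ 0.65374418 -0.18549033] 0.003741222445044616
cab ((0.5526098608970642, -0.26624298095703125), (0.24004606902599335, 0.1593264639377594), 6.16349458694458) [[ 0.42472753 -0.19992663]
 [ 0.4418337  -0.3583321 ]
 [ 0.68049216 -0.33255935]
 [ 0.663386   -0.17415386]] 0.23949647342038982
handle 255 [0.2081986  0.21263935 0.217061  ]
[[ 0.47062993 -0.11872345]
 [ 0.5568464  -0.14569168]
 [ 0.5701976  -0.10300845]
 [ 0.48398113 -0.07604022]]
```

View pics/crop.png

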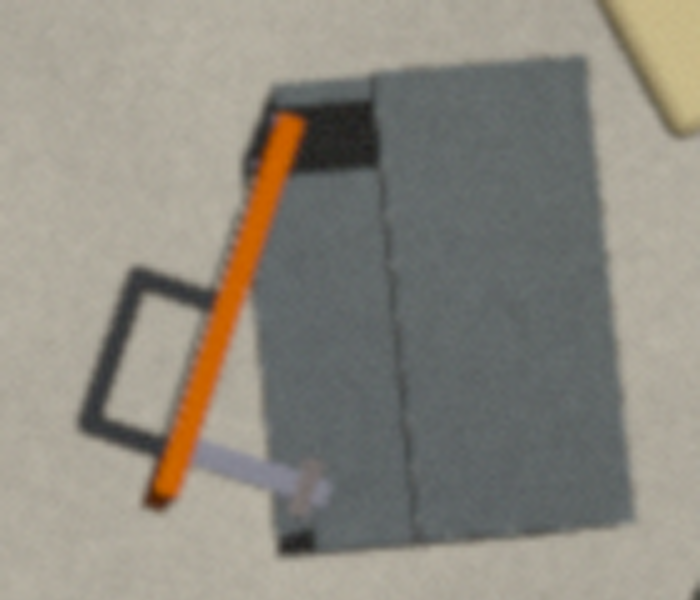

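The measurements agree with each other. The cabinet top is 240 × 159 mm at z 0.24. The door is 206 mm wide and about 0.41 rad open, and both routes put the bar centre near (0.526,-0.094). I'll raise the arm and go above the bar.

move_arm(motion=[[[0,0,-0.035,0,0,0,0.41],[0,0,-0.035,0,0,0,0.41],[0,0,-0.035,0,0,0,0.41],[0,0,-0.035,0,0,0,0.41],[0.032,-0.0235,0,0,0,0,0.41],[0.032,-0.0235,0,0,0,0,0.41],[0.032,-0.0235,0,0,0,0,0.41],[0.032,-0.0235,0,0,0,0,0.41],[0.032,-0.0235,0,0,0,0,0.41],[0.032,-0.0235,0,0,0,0,0.41],[0.032,-0.0235,0,0,0,0,0.41],[0.032,-0.0235,0,0,0,0,0.41],[0.032,-0.0235,0,0,0,0,0.41],[0.032,-0.0235,0,0,0,0,0.41],[0.032,-0.0235,0,0,0,0,0.41],[0.032,-0.0235,0,0,0,0,0.41],[0.032,-0.0235,0,0,0,0,0.41],[0.032,-0.0235,0,0,0,0,0.41]]], force=10)

```text
t: 1.9
eef_pos: [0.5291, -0.0919, 0.3304]
ee_rot: [0.979, 0.203, -0.0, -0.0]
wrist_force: [0.2, 0.9, 0.0]
opening: 0.0355
finger_force: 0.0
```

move_arm(motion=[[[0,0,0,0,0,-0.14,0.41],[0,0,0,0,0,-0.14,0.41],[0,0,0,0,0,-0.14,0.41],[0,0,0,0,0,-0.14,0.41],[0,0,0,0,0,-0.14,0.41],[0,0,0,0,0,-0.14,0.41],[0,0,0,0,0,-0.14,0.41],[0,0,0,0,0,-0.14,0.41],[0,0,0,0,0,-0.14,0.41],[0,0,0,0,0,-0.14,0.41],[0,0,0,0,0,-0.14,0.41],[0,0,0,0,0,-0.14,0.41],[0,0,0,0,0,-0.14,0.41],[0,0,0,0,0,-0.14,0.41],[0,0,0,0,0,-0.14,0.41],[0,0,0,0,0,-0.14,0.41],[0,0,0,0,0,-0.14,0.41],[0,0,0,0,0,-0.046,0.41]]])

```text
t: 3.7
eef_pos: [0.5285, -0.0934, 0.3303]
ee_rot: [0.151, 0.989, 0.0, -0.0]
wrist_force: [0.9, -0.8, -0.1]
opening: 0.0355
finger_force: 0.0
```

```bash
cat >> h.py <<'E'
from scipy.spatial.transform import Rotation as R
H=np.array([.651,-.1845]);CY=np.radians(6.16)
def handle(th):
    a=CY-th;y=np.array([np.cos(a),np.sin(a)]);x=np.array([y[1],-y[0]])
    return H-.049*x-.145*y
def to(s,xy,z,th):   # tool-frame shift, then az, to pose with tool y = -door x
    r=R.from_quat(s['ee_rot']);d=r.inv().apply(np.r_[xy,z]-s['eef_pos'])
    ty=r.as_matrix()[:,1];cur=np.arctan2(ty[1],ty[0]);want=np.pi/2+CY-th
    dz=(want-cur+np.pi)%(2*np.pi)-np.pi
    return d.round(4),-dz.round(4)
E
python3 - <<'E'
from workcell import *
from h import *
s=get_state();print(s['t'],s['eef_pos'],s['ee_rot'],s['joint_pos'].round(2) if hasattr(s['joint_pos'],'round') else s['joint_pos'],s['opening'],s['wrist_force'])
print(handle(.415),to(s,handle(.415),.193,.415))
p,d=grab_frame("top");cv2.imwrite('pics/t2.png',cv2.resize(p[100:280,230:470,::-1],None,fx=3.2,fy=3.2,interpolation=cv2.INTER_CUBIC))
p,d=grab_frame("wrist");cv2.imwrite('pics/w2.png',p[...,::-1])
E
```

```text
3.7 [ 0.5284964  -0.09342375  0.33027556] [ 1.50523645e-01  9.88606278e-01  9.82802459e-05 -4.99624111e-04] [-0.32 -0.05  1.55  0.    1.64 -1.59] 0.0355230469840771 [ 0.88271516 -0.77055732 -0.13351526]
[ 0.52763153 -0.0939118 ] (array([ 0.0005, -0.0007,  0.1373]), np.float64(0.0053))
```

View pics/w2.png

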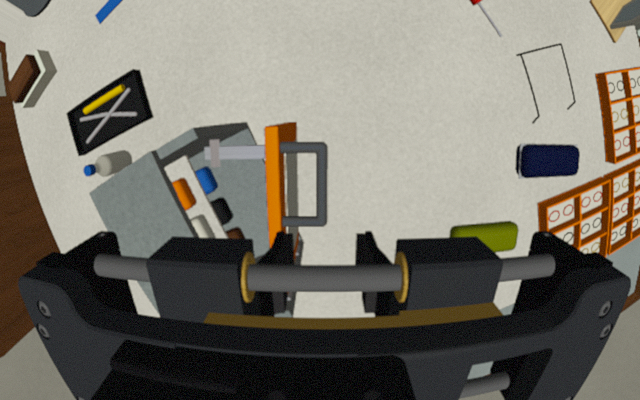

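In the wrist view the two fingers (inner faces near columns 293 and 362) straddle the bar (column 321), with the door panel edge at column 285. I'll descend in steps.

move_arm(motion=[[[0,0,0.03,0,0,0,0.41],[0,0,0.03,0,0,0,0.41],[0,0,0.02,0,0,0,0.41],[0,0,0.01,0,0,0,0.41],[0,0,0,0,0,0,0.41]]])

```text
t: 4.3
eef_pos: [0.5277, -0.0932, 0.2392]
ee_rot: [0.153, 0.988, 0.0, -0.002]
wrist_force: [-0.7, -0.5, 0.1]
opening: 0.0357
finger_force: 0.0
```

```bash
python3 - <<'E'
from workcell import *
from h import *
s=get_state();print(s['t'],s['eef_pos'],s['wrist_force'],to(s,handle(.415),.193,.415))
p,d=grab_frame("wrist");cv2.imwrite('pics/w3.png',p[...,::-1])
c=calibration("wrist");print(c['K'][0])
# project predicted bar ends and finger-tips
T=c['world_to_cam'];K=c['K']
def pr(P):
    q=T@np.r_[P,1];v=np.array([q[0],-q[1],-q[2]]);th=np.arctan2(np.hypot(v[0],v[1]),v[2]);f=K[0,0]
    n=v[:2]/np.hypot(*v[:2]);return (K[:2,2]+f*th*n).round(1)
a=CY-.415;y=np.array([np.cos(a),np.sin(a)])
for k in(-.04,0,.04):print('bar',pr(np.r_[handle(.415)+k*y,.208]))
print('tcp',pr(s['eef_pos']))
E
```

```text
4.3 [ 0.52774856 -0.09320584  0.23915844] [-0.66838959 -0.45071085  0.07330268] (array([-0.0003, -0.0007,  0.0462]), np.float64(-0.0002))
[309.70691629   0.         324.14761578]
bar [323.1 161.6]
bar [323.1 213.5]
bar [323.2 260.3]
tcp [324.1 227.8]
```

View pics/w3.png

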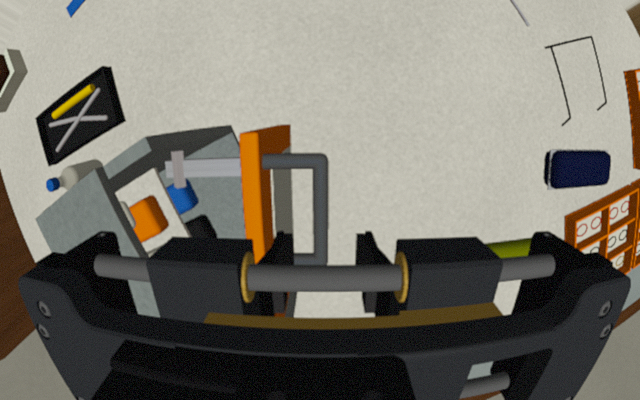

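The bar (columns 313–327, rows 158–262) matches the prediction to about 3 px. Next I descend around it.

move_arm(motion=[[[0,-0.001,0.015,0,0,0,0.41],[0,0,0.015,0,0,0,0.41],[0,0,0.014,0,0,0,0.41],[0,0,0,0,0,0,0.41],[0,0,0,0,0,0,0.41]]])

```text
t: 4.85
eef_pos: [0.528, -0.0944, 0.1962]
ee_rot: [0.153, 0.988, 0.0, -0.001]
wrist_force: [-0.2, -0.3, 0.6]
opening: 0.0358
finger_force: 0.0
```

```bash
python3 - <<'E'
from workcell import *
from h import *
s=get_state();print(s['t'],s['eef_pos'],s['wrist_force'])
# plan: tool centre leads bar by 12 mm towards cabinet so front finger pushes; poses along the arc
for th in (.415,.35,.3,.25,.2,.15,.1,.05,0,-.05,-.1):
    a=CY-th;x=np.array([np.sin(a),-np.cos(a)])
    print(th,handle(th).round(4),to(s,handle(th)+.0115*x,.195,th))
E
```

```text
4.85 [ 0.5280425  -0.09435637  0.19617738] [-0.16791212 -0.26011963  0.56571463]
0.415 [ 0.5276 -0.0939] (array([ 0.0005, -0.0112,  0.0012]), np.float64(0.0006))
0.35 [ 0.522  -0.1021] (array([ 0.0027, -0.0207,  0.0012]), np.float64(-0.0644))
0.3 [ 0.5181 -0.1087] (array([ 0.0039, -0.0281,  0.0012]), np.float64(-0.1144))
0.25 [ 0.5144 -0.1154] (array([ 0.0047, -0.0355,  0.0012]), np.float64(-0.1644))
0.2 [ 0.5111 -0.1223] (array([ 0.0052, -0.043 ,  0.0012]), np.float64(-0.2144))
0.15 [ 0.5082 -0.1294] (array([ 0.0053, -0.0505,  0.0012]), np.float64(-0.2644))
0.1 [ 0.5056 -0.1366] (array([ 0.005 , -0.058 ,  0.0012]), np.float64(-0.3144))
0.05 [ 0.5034 -0.1439] (array([ 0.0044, -0.0654,  0.0012]), np.float64(-0.3644))
0 [ 0.5016 -0.1513] (array([ 0.0034, -0.0728,  0.0012]), np.float64(-0.4144))
-0.05 [ 0.5001 -0.1589] (array([ 0.002 , -0.0802,  0.0012]), np.float64(-0.4644))
-0.1 [ 0.499  -0.1664] (array([ 0.0002, -0.0875,  0.0012]), np.float64(-0.5144))
```

Fingers are around the bar. I'll bring the front finger into contact and swing the door along its arc to about 0.2 rad, before any possible roller contact.

move_arm(motion=[[[0,-0.004,0,0,0,0,0.41],[0,-0.004,0,0,0,0,0.41],[0,-0.003,0,0,0,0,0.41],[0.0008,-0.0031,0,0,0,-0.0215,0.41],[0.0008,-0.0031,0,0,0,-0.0215,0.41],[0.0008,-0.0031,0,0,0,-0.0215,0.41],[0.0008,-0.0031,0,0,0,-0.0215,0.41],[0.0008,-0.0031,0,0,0,-0.0215,0.41],[0.0008,-0.0031,0,0,0,-0.0215,0.41],[0.0008,-0.0031,0,0,0,-0.0215,0.41],[0.0008,-0.0031,0,0,0,-0.0215,0.41],[0.0008,-0.0031,0,0,0,-0.0215,0.41],[0.0008,-0.0031,0,0,0,-0.0215,0.41],[0,0,0,0,0,0,0.41],[0,0,0,0,0,0,0.41]]])

```text
t: 6.35
eef_pos: [0.5109, -0.1336, 0.1969]
ee_rot: [0.046, 0.999, 0.0, 0.0]
wrist_force: [-0.2, 0.7, 0.0]
opening: 0.0354
finger_force: 0.0
```

```bash
cat >> h.py <<'E'
def door(p,P,ok):
    h=cv2.cvtColor(p,cv2.COLOR_RGB2HSV).astype(int)
    reg=np.zeros((400,640),bool);reg[130:255,280:430]=1
    m=reg&ok&(h[...,0]<20)&(h[...,1]>150)&(h[...,2]>120)
    t=P[m];t=t[t[:,2]>.19][:,:2].astype(np.float32)
    if len(t)<20:return len(t)
    l=cv2.fitLine(t,cv2.DIST_HUBER,0,.01,.01).ravel();q=(t-l[2:])@l[:2]
    return len(t),'theta',CY-np.arctan(l[1]/l[0]),'mid',l[2:],'span',np.ptp(q)
def look():
    from workcell import grab_frame,calibration
    p,d=grab_frame("top");c=calibration("top")
    np.savez('now.npz',p=p,d=d,K=c["K"],T=c["world_to_cam"]);return door(*cloud('now.npz'))
E
python3 - <<'E'
from workcell import *
from h import *
s=get_state();print(s['t'],s['eef_pos'],s['wrist_force'],s['wrist_torque'],s['opening'],s['finger_force']);print(look())
p,d=grab_frame("wrist");cv2.imwrite('pics/w4.png',p[...,::-1])
E
```

```text
6.35 [ 0.51085115 -0.13361566  0.19685045] [-0.18536575  0.67213124  0.01771773] [ 0.08724655 -0.11708731  0.01189261] 0.03543232464888013 0.0
(149, 'theta', np.float64(0.41594530799821383), 'mid', array([ 0.5462091 , -0.15111172], dtype=float32), 'span', np.float32(0.21301964))
```

View pics/w4.png

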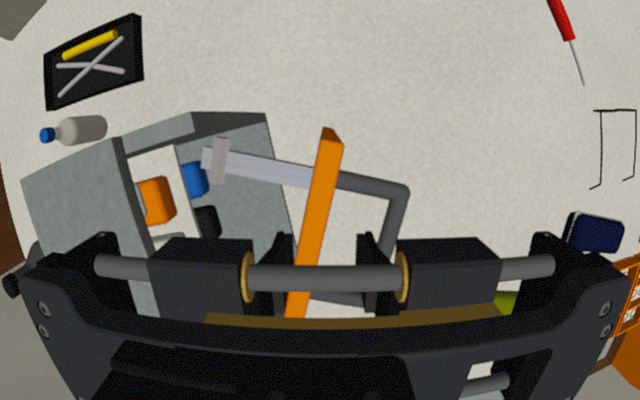

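The door hasn't moved (still 0.416 rad). In the wrist view the bar is at column 400 and the door at column 325, yet the fingers sit at 285 and 370 with no force. It looks as though the tips went over the bar. I'll check their real height with the depth images.

```bash
python3 - <<'E'
from workcell import *
from h import *
p,d=grab_frame("wrist");c=calibration("wrist");K=c['K'];Ti=np.linalg.inv(c['world_to_cam'])
s=get_state();print(s['eef_pos'])
def pt(u,v):
    dd=np.median(d[v-1:v+2,u-1:u+2]);q=np.array([u,v])-K[:2,2];r=np.hypot(*q);th=r/K[0,0];n=q/r
    return (Ti@np.r_[n[0]*np.tan(th)*dd,-n[1]*np.tan(th)*dd,-dd,1])[:3].round(4),dd
for k,(u,v) in dict(fingL=(285,242),fingL2=(287,236),fingR=(366,240),barmid=(396,215),bar2=(390,245),doortop=(318,200),door2=(308,240),leg=(360,185)).items():print(k,pt(u,v))
p,d2=grab_frame("top");cv2.imwrite('pics/t5.png',cv2.resize(p[130:280,260:450,::-1],None,fx=4,fy=4,interpolation=cv2.INTER_CUBIC))
E
```

```text
[ 0.51091847 -0.13345023  0.19685223]
fingL (array([ 0.4995, -0.1531,  0.2395]), np.float32(0.16197321))
fingL2 (array([ 0.4993, -0.1529,  0.2316]), np.float32(0.16954337))
fingR (array([ 0.5027, -0.1103,  0.2384]), np.float32(0.16290635))
barmid (array([ 0.4993, -0.0882,  0.213 ]), np.float32(0.1858286))
bar2 (array([ 0.5193, -0.0923,  0.2124]), np.float32(0.1919035))
doortop (array([ 0.4825, -0.1342,  0.2237]), np.float32(0.17212042))
door2 (array([ 0.5061, -0.1424,  0.2234]), np.float32(0.17900291))
leg (array([ 0.4788, -0.1092,  0.2123]), np.float32(0.18145451))
```

View pics/t5.png

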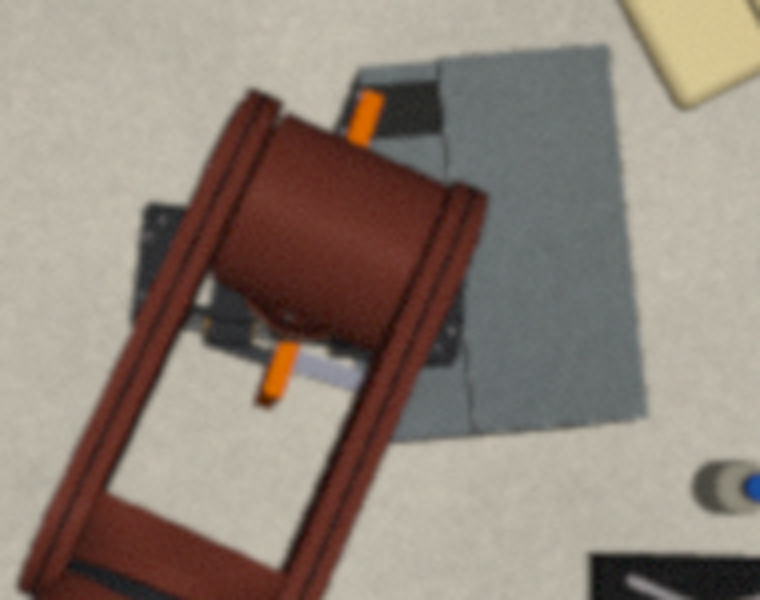

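```bash
python3 - <<'E'
from workcell import *
from h import *
p,d=grab_frame("wrist");c=calibration("wrist");K=c['K'];T=c['world_to_cam'];Ti=np.linalg.inv(T)
s=get_state();print(s['joint_pos'],s['wrist_force'])
def pt(u,v):
    dd=d[v,u];q=np.array([u,v])-K[:2,2];r=np.hypot(*q);th=r/K[0,0];n=q/r
    return (Ti@np.r_[n[0]*np.tan(th)*dd,-n[1]*np.tan(th)*dd,-dd,1])[:3].round(3)
for u in (276,287,366):
  for v in range(226,262,4):print(u,v,p[v,u],pt(u,v))
def pr(P):
    q=T@np.r_[P,1];v=np.array([q[0],-q[1],-q[2]]);th=np.arctan2(np.hypot(v[0],v[1]),v[2])
    return (K[:2,2]+K[0,0]*th*v[:2]/np.hypot(*v[:2])).round(1)
r=R.from_quat(s['ee_rot'])
for z in(0,-.019,-.035):print(z,[pr(s['eef_pos']+r.apply([x,-.02,z])) for x in(-.0095,.0095)])
print('camera',r.inv().apply(Ti[:3,3]-s['eef_pos']))
E
```

```text
[-4.04923795e-01 -1.64977003e-02  1.77077540e+00  3.23462330e-05
  1.38732328e+00 -1.88399911e+00] [ 0.03836928 -0.49122112 -0.07792733]
276 226 [121 128 127] [ 0.572 -0.202  0.011]
276 230 [123 130 128] [ 0.578 -0.203  0.011]
276 234 [64 68 64] [ 0.497 -0.159  0.233]
276 238 [0 0 0] [ 0.497 -0.158  0.239]
276 242 [ 3 11 11] [ 0.497 -0.157  0.243]
276 246 [0 0 4] [ 0.497 -0.156  0.249]
276 250 [16 15 18] [ 0.498 -0.156  0.253]
276 254 [17 25 23] [ 0.499 -0.155  0.256]
276 258 [15 18 23] [ 0.499 -0.155  0.259]
287 226 [122 134 131] [ 0.573 -0.188  0.011]
287 230 [126 133 132] [ 0.579 -0.189  0.011]
287 234 [36 35 33] [ 0.499 -0.153  0.229]
287 238 [28 24 24] [ 0.499 -0.153  0.234]
287 242 [24 19 18] [ 0.5   -0.152  0.24 ]
287 246 [15 26 22] [ 0.499 -0.151  0.245]
287 250 [29 18 27] [ 0.499 -0.151  0.25 ]
287 254 [11  8 17] [ 0.501 -0.151  0.252]
287 258 [11 11  7] [ 0.503 -0.151  0.252]
366 226 [193 192 181] [ 0.587 -0.083 -0.001]
366 230 [168 165 154] [ 0.593 -0.084 -0.   ]
366 234 [0 3 0] [ 0.502 -0.109  0.232]
366 238 [14  7 22] [ 0.502 -0.11   0.236]
366 242 [ 6 14 14] [ 0.503 -0.11   0.24 ]
366 246 [28 36 34] [ 0.503 -0.111  0.246]
366 250 [23 14 21] [ 0.504 -0.112  0.249]
366 254 [14 14 13] [ 0.504 -0.112  0.253]
366 258 [31 24 20] [ 0.503 -0.113  0.259]
0 [array([294.5, 242.8]), array([293.6, 216.3])]
-0.019 [array([291.9, 255. ]), array([290.7, 226.5])]
-0.035 [array([289.2, 267. ]), array([287.8, 236.7])]
camera [ 7.48025161e-02 -4.81358104e-05 -1.92523917e-01]
```

```bash
python3 - <<'E'
from workcell import *
from h import *
p,d=grab_frame("wrist");c=calibration("wrist");K=c['K'];T=c['world_to_cam'];Ti=np.linalg.inv(T)
s=get_state();r=R.from_quat(s['ee_rot'])
v,u=np.mgrid[:400,:640];q=np.stack([u-K[0,2],v-K[1,2]],-1);rr=np.hypot(q[...,0],q[...,1])+1e-9;k=np.tan(rr/K[0,0])/rr*d
P=np.stack([q[...,0]*k,-q[...,1]*k,-d,np.ones_like(d)],-1)@Ti.T
L=r.inv().apply((P[...,:3]-s['eef_pos']).reshape(-1,3)).reshape(400,640,3)
for n,(a,b,e,f) in dict(fL=(230,262,274,290),fR=(230,262,360,376),blkL=(236,300,165,235),blkR=(236,300,405,480),plateL=(255,330,30,90),rod=(265,290,270,350),bottom=(330,395,150,500)).items():
    X=L[a:b,e:f].reshape(-1,3);X=X[(d[a:b,e:f].ravel()>0)&(X[:,2]<.0)&(X[:,2]>-.2)]
    print(n,len(X),np.percentile(X,[2,50,98],axis=0).round(3).tolist())
E
```

```text
fL 468 [[0.005, -0.026, -0.065], [0.01, -0.022, -0.05], [0.012, -0.018, -0.031]]
fR 465 [[0.006, 0.018, -0.065], [0.01, 0.022, -0.051], [0.012, 0.026, -0.031]]
blkL 4361 [[0.027, -0.048, -0.125], [0.037, -0.035, -0.123], [0.038, -0.024, -0.106]]
blkR 4679 [[0.027, 0.022, -0.125], [0.037, 0.033, -0.123], [0.038, 0.046, -0.106]]
plateL 4324 [[0.021, -0.092, -0.144], [0.033, -0.077, -0.142], [0.038, -0.065, -0.122]]
rod 1964 [[0.028, -0.015, -0.119], [0.031, -0.004, -0.117], [0.033, 0.007, -0.113]]
bottom 22051 [[-0.026, -0.038, -0.154], [0.025, -0.0, -0.143], [0.027, 0.065, -0.117]]
```

The fingertips really end about 30 mm short of the reported TCP: the finger depth ends at tool z ≈ -0.031, and the gripper body is shifted by the same amount. So they passed just above the door. I'll go back over the bar and then descend 34 mm further.

move_arm(motion=[[[0,0,-0.01,0,0,0,0.41],[0,0,-0.005,0,0,0.07,0.41],[0,0,0,0,0,0.07,0.41],[0,0,0,0,0,0.075,0.41],[0,0,0,0,0,0,0.41]]])

```text
t: 7.15
eef_pos: [0.5112, -0.1336, 0.2127]
ee_rot: [0.153, 0.988, -0.0, 0.0]
wrist_force: [-0.4, 0.4, 0.1]
opening: 0.0355
finger_force: 0.0
```

```bash
python3 - <<'E'
from workcell import *
from h import *
s=get_state();print(s['t'],s['eef_pos'],to(s,handle(.415)+[-.0003,-.0012],.163,.415))
E
```

```text
7.15 [ 0.51116641 -0.13364441  0.21271968] (array([-0.0037,  0.0416,  0.0497]), np.float64(0.0001))
```

move_arm(motion=[[[-0.0017,0.02,0,0,0,0,0.41],[-0.002,0.0216,0,0,0,0,0.41],[0,0,0,0,0,0,0.41],[0,0,0.015,0,0,0,0.41],[0,0,0.015,0,0,0,0.41],[0,0,0.01,0,0,0,0.41],[0,0,0.01,0,0,0,0.41],[0,0,0,0,0,0,0.41]]])

```text
t: 7.95
eef_pos: [0.5254, -0.0949, 0.1594]
ee_rot: [0.153, 0.988, 0.0, -0.002]
wrist_force: [-0.0, 1.1, -0.3]
opening: 0.036
finger_force: 0.0
```

```bash
python3 - <<'E'
from workcell import *
from h import *
s=get_state();print(s['t'],s['eef_pos'],to(s,handle(.415)+[-.0003,-.0012],.163,.415))
p,d=grab_frame("wrist");cv2.imwrite('pics/w6.png',p[...,::-1])
E
```

```text
7.95 [ 0.52539023 -0.09493979  0.1593538 ] (array([-0.0019,  0.0004, -0.0037]), np.float64(0.0002))
```

View pics/w6.png

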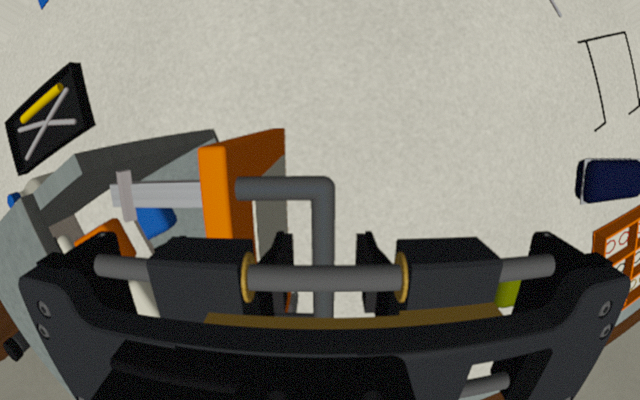

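The bar (columns 311–333) now lies between the fingers (292 and 358). I'll swing the door as before.

move_arm(motion=[[[0,-0.004,-0.001,0,0,0,0.41],[0,-0.004,-0.001,0,0,0,0.41],[0,-0.0035,0,0,0,0,0.41],[0.0008,-0.0031,0,0,0,-0.0215,0.41],[0.0008,-0.0031,0,0,0,-0.0215,0.41],[0.0008,-0.0031,0,0,0,-0.0215,0.41],[0.0008,-0.0031,0,0,0,-0.0215,0.41],[0.0008,-0.0031,0,0,0,-0.0215,0.41],[0.0008,-0.0031,0,0,0,-0.0215,0.41],[0.0008,-0.0031,0,0,0,-0.0215,0.41],[0.0008,-0.0031,0,0,0,-0.0215,0.41],[0.0008,-0.0031,0,0,0,-0.0215,0.41],[0,0,0,0,0,0,0.41],[0,0,0,0,0,0,0.41]]])

```text
t: 9.4
eef_pos: [0.5103, -0.1317, 0.1638]
ee_rot: [0.057, 0.998, 0.0, -0.0]
wrist_force: [-0.7, -0.4, -0.4]
opening: 0.036
finger_force: 0.0
```

```bash
python3 - <<'E'
from workcell import *
from h import *
s=get_state();print(s['t'],s['eef_pos'],s['wrist_force'],s['finger_force']);print(look())
for th in(.25,.2):
  a=CY-th;x=np.array([np.sin(a),-np.cos(a)]);print(to(s,handle(th)+.0115*x,.163,th))
E
```

```text
9.4 [ 0.51029288 -0.13168193  0.16378745] [-0.68256641 -0.39008868 -0.35105684] 0.0
(166, 'theta', np.float64(0.221624986915145), 'mid', array([ 0.55662763, -0.17343022], dtype=float32), 'span', np.float32(0.22287141))
(array([-0.0019,  0.0051,  0.0008]), np.float64(0.0288))
(array([-0.    , -0.0021,  0.0008]), np.float64(-0.0212))
```

The door follows (0.22 rad). Now I'll go in small steps and watch the force.

move_arm(motion=[[[0.0006,-0.0022,0,0,0,-0.015,0.41],[0.0006,-0.0022,0,0,0,-0.015,0.41],[0.0006,-0.0022,0,0,0,-0.015,0.41],[0,0,0,0,0,0,0.41]]])

```text
t: 9.85
eef_pos: [0.5078, -0.1383, 0.1638]
ee_rot: [0.034, 0.999, -0.0, -0.0]
wrist_force: [-0.3, 0.4, -0.4]
opening: 0.0359
finger_force: 0.0
```

move_arm(motion=[[[0.0004,-0.0015,0,0,0,-0.01,0.41],[0.0004,-0.0015,0,0,0,-0.01,0.41],[0,0,0,0,0,0,0.41]]])

```text
t: 10.15
eef_pos: [0.5069, -0.1411, 0.1638]
ee_rot: [0.024, 1.0, -0.0, -0.0]
wrist_force: [-0.3, -0.6, -0.2]
opening: 0.0358
finger_force: 0.0
```

move_arm(motion=[[[0.0003,-0.0015,0,0,0,-0.01,0.41],[0,0,0,0,0,0,0.41],[0,0,0,0,0,0,0.41]]])

```text
t: 10.45
eef_pos: [0.5065, -0.1425, 0.1638]
ee_rot: [0.019, 1.0, -0.0, -0.0]
wrist_force: [-0.3, 0.7, 1.0]
opening: 0.0359
finger_force: 0.0
```

move_arm(motion=[[[0.0004,-0.0015,0,0,0,-0.01,0.41],[0.0004,-0.0015,0,0,0,-0.01,0.41],[0,0,0,0,0,0,0.41],[0,0,0,0,0,0,0.41]]])

```text
t: 10.85
eef_pos: [0.5056, -0.1455, 0.1638]
ee_rot: [0.009, 1.0, 0.0, -0.0]
wrist_force: [-0.5, -0.1, 0.0]
opening: 0.0357
finger_force: 0.0
```

move_arm(motion=[[[0.0004,-0.0015,0,0,0,-0.01,0.41],[0.0004,-0.0015,0,0,0,-0.01,0.41],[0,0,0,0,0,0,0.41],[0,0,0,0,0,0,0.41]]])

```text
t: 11.25
eef_pos: [0.5048, -0.1485, 0.1638]
ee_rot: [-0.001, 1.0, -0.0, -0.0]
wrist_force: [0.5, -0.1, 0.6]
opening: 0.0356
finger_force: 0.0
```

```bash
python3 - <<'E'
from workcell import *
from h import *
print(look());F=[]
for i in range(6):
    grab_frame("top");F.append(get_state()['wrist_force'])
print(np.mean(F,0),np.std(F,0))
s=get_state();a=CY-.1;x=np.array([np.sin(a),-np.cos(a)]);print(to(s,handle(.1)+.0115*x,.163,.1))
E
```

```text
(146, 'theta', np.float64(0.11765632098004589), 'mid', array([ 0.5577432, -0.1834609], dtype=float32), 'span', np.float32(0.21344502))
[-0.12458387  0.13441448 -0.04988603] [0.42010192 0.46001689 0.18285741]
(array([-0.0009,  0.0002,  0.0008]), np.float64(-0.0058))
```

move_arm(motion=[[[0.0004,-0.0015,0,0,0,-0.01,0.41],[0,0,0,0,0,0,0.41],[0,0,0,0,0,0,0.41]]])

```text
t: 11.9
eef_pos: [0.5044, -0.15, 0.1638]
ee_rot: [-0.006, 1.0, -0.0, -0.0]
wrist_force: [-0.7, -0.4, 0.2]
opening: 0.0359
finger_force: 0.0
```

move_arm(motion=[[[0.0004,-0.0015,0,0,0,-0.01,0.41],[0.0003,-0.0015,0,0,0,-0.01,0.41],[0,0,0,0,0,0,0.41],[0,0,0,0,0,0,0.41]]])

```text
t: 12.3
eef_pos: [0.5042, -0.1515, 0.1638]
ee_rot: [-0.016, 1.0, 0.001, 0.0]
wrist_force: [0.7, 5.3, 0.7]
opening: 0.0356
finger_force: 2.6
```

Roller contact: 5.3 N. From here, 1 mm steps.

move_arm(motion=[[[0.0002,-0.001,0,0,0,-0.007,0.41],[0,0,0,0,0,0,0.41],[0,0,0,0,0,0,0.41]]])

```text
t: 12.6
eef_pos: [0.5041, -0.152, 0.1637]
ee_rot: [-0.02, 1.0, 0.002, 0.0]
wrist_force: [1.5, 6.5, 0.7]
opening: 0.0359
finger_force: 3.5
```

move_arm(motion=[[[0.0002,-0.001,0,0,0,-0.005,0.41],[0,0,0,0,0,0,0.41],[0,0,0,0,0,0,0.41]]])

```text
t: 12.9
eef_pos: [0.5039, -0.1529, 0.1638]
ee_rot: [-0.022, 1.0, 0.002, 0.0]
wrist_force: [1.7, 7.1, 0.7]
opening: 0.0359
finger_force: 3.6
```

move_arm(motion=[[[0.0002,-0.001,0,0,0,-0.005,0.41],[0,0,0,0,0,0,0.41],[0,0,0,0,0,0,0.41]]])

```text
t: 13.2
eef_pos: [0.5035, -0.1543, 0.1637]
ee_rot: [-0.025, 1.0, 0.001, 0.0]
wrist_force: [1.2, 5.2, 0.8]
opening: 0.0359
finger_force: 2.9
```

move_arm(motion=[[[0.0002,-0.001,0,0,0,-0.005,0.41],[0,0,0,0,0,0,0.41],[0,0,0,0,0,0,0.41]]])

```text
t: 13.5
eef_pos: [0.5029, -0.1566, 0.1637]
ee_rot: [-0.027, 1.0, 0.0, -0.0]
wrist_force: [-1.6, 2.5, 0.6]
opening: 0.0358
finger_force: 1.0
```

move_arm(motion=[[[0,0,0,0,0,0,0.41],[0,0,0,0,0,0,0.41]]])

```text
t: 13.7
eef_pos: [0.5029, -0.1571, 0.1637]
ee_rot: [-0.027, 1.0, -0.0, -0.0]
wrist_force: [-1.8, 1.7, 0.2]
opening: 0.0357
finger_force: 0.9
```

move_arm(motion=[[[0.0002,-0.0008,0,0,0,-0.003,0.41],[0,0,0,0,0,0,0.41],[0,0,0,0,0,0,0.41]]])

```text
t: 14.0
eef_pos: [0.5033, -0.1583, 0.164]
ee_rot: [-0.028, 1.0, -0.0, 0.0]
wrist_force: [0.3, -0.1, 0.6]
opening: 0.0357
finger_force: 0.0
```

The force has vanished, so the door snapped shut. I'll back off to centre the fingers clear of the bar and hold.

move_arm(motion=[[[0,0.004,0,0,0,0,0.41],[0,0.004,0,0,0,0,0.41],[0,0,0,0,0,0,0.41],[0,0,0,0,0,0,0.41],[0,0,0,0,0,0,0.41],[0,0,0,0,0,0,0.41],[0,0,0,0,0,0,0.41]]])

```text
t: 14.7
eef_pos: [0.5025, -0.1498, 0.1638]
ee_rot: [-0.028, 1.0, -0.0, -0.0]
wrist_force: [0.5, 0.0, -0.4]
opening: 0.0361
finger_force: 0.0
```

```bash
python3 - <<'E'
from workcell import *
from h import *
F=[]
for i in range(5):print(look());s=get_state();F.append(s['wrist_force'])
print(s['eef_pos'],np.mean(F,0),s['finger_force'])
p,d=grab_frame("wrist");cv2.imwrite('pics/w7.png',p[...,::-1])
E
```

```text
(123, 'theta', np.float64(0.07018024632171163), 'mid', array([ 0.5962195 , -0.18755287], dtype=float32), 'span', np.float32(0.20343716))
(125, 'theta', np.float64(0.06636993744805822), 'mid', array([ 0.6064342 , -0.18669254], dtype=float32), 'span', np.float32(0.20353264))
(122, 'theta', np.float64(0.059921582876000495), 'mid', array([ 0.5896247 , -0.18786184], dtype=float32), 'span', np.float32(0.20330709))
(124, 'theta', np.float64(0.06806980603769788), 'mid', array([ 0.60200584, -0.18722773], dtype=float32), 'span', np.float32(0.20398961))
(123, 'theta', np.float64(0.06810165354445943), 'mid', array([ 0.59618866, -0.18727851], dtype=float32), 'span', np.float32(0.20347528))
[ 0.50252698 -0.14977512  0.16382635] [ 0.0748404  -0.10416134  0.35500893] 0.0
```

View pics/w7.png

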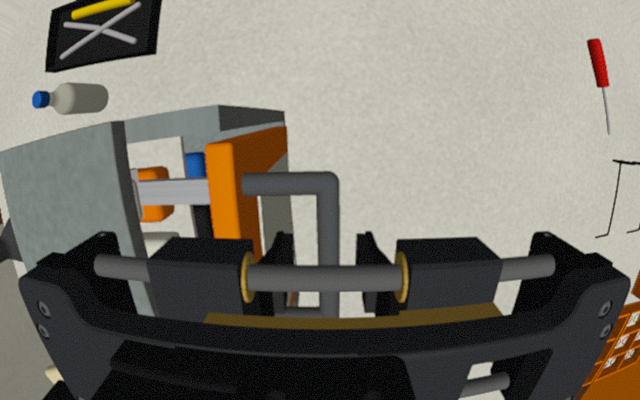

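The bar (column 328) now sits centred between the fingers, about 4 mm further in than at last contact. The door is at about 0.06 rad and the forces are zero, so it is caught and untouched for over 0.5 s. Now I'll pull it open with the rear finger.

move_arm(motion=[[[0,0.004,0,0,0,0,0.41],[0,0.004,0,0,0,0,0.41],[0,0.002,0,0,0,0,0.41],[-0.0006,0.0015,0,0,0,0.01,0.41],[-0.0006,0.0015,0,0,0,0.01,0.41],[-0.0006,0.0015,0,0,0,0.01,0.41],[0,0,0,0,0,0,0.41]]])

```text
t: 15.7
eef_pos: [0.5035, -0.1356, 0.1639]
ee_rot: [-0.013, 1.0, -0.001, -0.0]
wrist_force: [-1.1, -2.5, -0.2]
opening: 0.0353
finger_force: 1.2
```

move_arm(motion=[[[-0.0006,0.0015,0,0,0,0.01,0.41],[-0.0006,0.0015,0,0,0,0.01,0.41],[0,0,0,0,0,0,0.41]]])

```text
t: 16.0
eef_pos: [0.5045, -0.1327, 0.1639]
ee_rot: [-0.003, 1.0, -0.0, -0.0]
wrist_force: [-1.6, -2.9, 0.8]
opening: 0.0357
finger_force: 1.2
```

move_arm(motion=[[[-0.0006,0.0015,0,0,0,0.01,0.41],[-0.0006,0.0015,0,0,0,0.01,0.41],[0,0,0,0,0,0,0.41]]])

```text
t: 16.3
eef_pos: [0.5061, -0.1284, 0.1638]
ee_rot: [0.007, 1.0, 0.0, 0.0]
wrist_force: [1.2, 0.0, 0.3]
opening: 0.0357
finger_force: 0.0
```

move_arm(motion=[[[-0.0006,0.0015,0,0,0,0.01,0.41],[-0.0006,0.0015,0,0,0,0.01,0.41],[0,0,0,0,0,0,0.41]]])

```text
t: 16.6
eef_pos: [0.5073, -0.1258, 0.1638]
ee_rot: [0.017, 1.0, 0.0, 0.0]
wrist_force: [0.1, -0.3, 0.2]
opening: 0.0357
finger_force: 0.0
```

move_arm(motion=[[[-0.0012,0.0029,0,0,0,0.02,0.41],[-0.0012,0.0029,0,0,0,0.02,0.41],[-0.0012,0.0029,0,0,0,0.02,0.41],[-0.0012,0.0029,0,0,0,0.02,0.41],[0,0,0,0,0,0,0.41]]])

```text
t: 17.1
eef_pos: [0.5129, -0.1144, 0.1638]
ee_rot: [0.057, 0.998, 0.0, 0.0]
wrist_force: [0.4, -0.3, -0.6]
opening: 0.0357
finger_force: 0.0
```

```bash
python3 - <<'E'
from workcell import *
from h import *
print(look());s=get_state()
for th in(.2,.3):
  a=CY-th;x=np.array([np.sin(a),-np.cos(a)]);print(to(s,handle(th)-.012*x,.164,th))
E
```

```text
(112, 'theta', np.float64(0.2718564138694144), 'mid', array([ 0.62066674, -0.18133914], dtype=float32), 'span', np.float32(0.11596388))
(array([ 0.001 ,  0.0041, -0.0002]), np.float64(-0.0205))
(array([-0.0055,  0.0185, -0.0002]), np.float64(0.0795))
```

The forces on both passes agree: ridge with the bar at y between -0.139 and -0.145, home at -0.149. The door is through the catch, so I'll swing it wide open.

move_arm(motion=[[[-0.003,0.0073,0,0,0,0.05,0.41],[-0.003,0.0073,0,0,0,0.05,0.41],[-0.003,0.0073,0,0,0,0.05,0.41],[-0.003,0.0073,0,0,0,0.05,0.41],[-0.003,0.0073,0,0,0,0.05,0.41],[-0.003,0.0073,0,0,0,0.05,0.41],[-0.003,0.0073,0,0,0,0.05,0.41],[-0.003,0.0073,0,0,0,0.05,0.41],[-0.003,0.0073,0,0,0,0.05,0.41],[-0.003,0.0073,0,0,0,0.05,0.41],[0,0,0,0,0,0,0.41]]])

```text
t: 18.25
eef_pos: [0.5651, -0.0563, 0.1638]
ee_rot: [0.302, 0.953, 0.0, 0.0]
wrist_force: [0.4, 0.0, -0.2]
opening: 0.0359
finger_force: 0.0
```

```bash
python3 - <<'E'
from workcell import *
from h import *
print(look());s=get_state();print(s['joint_pos'])
for th in(.7,1.25):
  a=CY-th;x=np.array([np.sin(a),-np.cos(a)]);print(to(s,handle(th)-.012*x,.164,th))
E
```

```text
(263, 'theta', np.float64(0.7257752881331778), 'mid', array([ 0.572419  , -0.13138431], dtype=float32), 'span', np.float32(0.22877005))
[-2.38568166e-01  1.04746277e-01  1.70853014e+00  7.70015130e-06
  1.32858891e+00 -1.19775817e+00]
(array([ 0.0019,  0.0029, -0.0003]), np.float64(-0.0191))
(array([-0.05  ,  0.0707, -0.0003]), np.float64(0.5309))
```

Tracking well at 0.72 rad. I'll continue to about 1.3.

move_arm(motion=[[[-0.0028,0.0075,0,0,0,0.05,0.41],[-0.0028,0.0075,0,0,0,0.05,0.41],[-0.0028,0.0075,0,0,0,0.05,0.41],[-0.0028,0.0073,0,0,0,0.05,0.41],[-0.0028,0.0073,0,0,0,0.05,0.41],[-0.003,0.0073,0,0,0,0.05,0.41],[-0.003,0.0073,0,0,0,0.05,0.41],[-0.003,0.0073,0,0,0,0.05,0.41],[-0.003,0.0073,0,0,0,0.05,0.41],[-0.003,0.0073,0,0,0,0.05,0.41],[-0.003,0.0073,0,0,0,0.05,0.41],[-0.003,0.0073,0,0,0,0.05,0.41],[0,0,0,0,0,0,0.41],[0,0,0,0,0,0,0.41]]])

```text
t: 19.7
eef_pos: [0.6532, -0.0287, 0.1636]
ee_rot: [0.569, 0.822, -0.0, -0.0]
wrist_force: [-0.2, 1.3, -0.3]
opening: 0.0359
finger_force: 0.0
```

```bash
python3 - <<'E'
from workcell import *
from h import *
print(look());s=get_state();print(s['joint_pos'])
for th in(1.25,1.3):
  a=CY-th;x=np.array([np.sin(a),-np.cos(a)]);print(to(s,handle(th)-.012*x,.164,th))
p,d=grab_frame("wrist");cv2.imwrite('pics/w8.png',p[...,::-1])
E
```

```text
(265, 'theta', np.float64(1.3308896289153433), 'mid', array([ 0.62229407, -0.11207101], dtype=float32), 'span', np.float32(0.20308173))
[-1.64418763e-01  3.07169868e-01  1.47361968e+00  2.66557486e-06
  1.36145764e+00 -5.23559200e-01]
(array([ 0.0037, -0.0059, -0.0003]), np.float64(-0.0692))
(array([ 0.001 ,  0.0015, -0.0003]), np.float64(-0.0192))
```

View pics/w8.png

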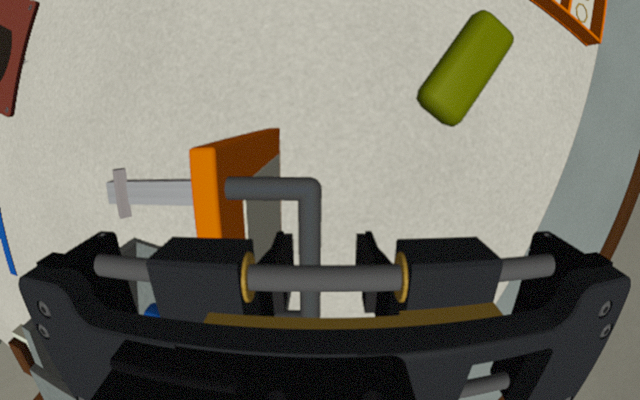

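The door is at about 1.32 rad, and the bar (column 310) leans towards the rear finger (292). I'll centre the fingers and lift straight off.

move_arm(motion=[[[0,-0.006,0,0,0,0,0.41],[0,0,0,0,0,0,0.41],[0,0,-0.01,0,0,0,0.41],[0,0,-0.02,0,0,0,0.41],[0,0,-0.04,0,0,0,0.41],[0,0,-0.04,0,0,0,0.41],[0,0,-0.04,0,0,0,0.41],[0,0,0,0,0,0,0.41],[0,0,0,0,0,0,0.41],[0,0,0,0,0,0,0.41]]])

```text
t: 20.8
eef_pos: [0.6474, -0.0305, 0.3127]
ee_rot: [0.57, 0.822, -0.0, -0.001]
wrist_force: [-0.7, 0.3, -0.3]
opening: 0.0358
finger_force: 0.0
```

```bash
python3 - <<'E'
from workcell import *
from h import *
print(look());print(look());s=get_state();print(s['t'],s['eef_pos'],s['wrist_force'],max(abs(np.array(s['joint_vel']))))
E
```

```text
(242, 'theta', np.float64(1.33186178067163), 'mid', array([ 0.62624526, -0.12552688], dtype=float32), 'span', np.float32(0.2025719))
(244, 'theta', np.float64(1.3093724713607169), 'mid', array([ 0.62457836, -0.11920753], dtype=float32), 'span', np.float32(0.20300609))
20.9 [ 0.64710888 -0.03052733  0.31174432] [ 0.29139787 -0.94564769  0.17483744] 0.00326778849729892
```

```bash
python3 -c "
from workcell import *
print(sign_off())"
```

```text
the job is handed in; nothing more can be done
None
```

The door was pushed shut until the catch took it (about 7 N at most), left untouched for over 0.5 s, then pulled back through the catch and left at about 1.3 rad (75°) with the arm clear; the job is handed in, but no verdict came back, and buffer compression and bystander positions were never measured directly.

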